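# Press a bush home with bench locking pliers

### The arm

A 7-joint arm with a two-finger parallel gripper is mounted at the origin on the work surface. World frame = base frame: x ahead of the robot, y to its left, z up, the work surface at z = 0. Lengths are in mm, angles in rad, forces in N, time in s.
With the tool pointing down it reaches from about 400 to 875 mm from the base axis. Payload 4.4 kg.
Tool frame: the origin (TCP) lies at the very end of the fingers, on their centre line; the grasp point (between the pads) lies 19 mm behind it (ctrl.grasp_offset is the distance from the TCP to the grasp point, in mm); z points along the fingers, y is the line along which they close (so a half turn about z gives the same grasp; the last joint's range is limited). The gripper opens to 85 mm and grips with 20 to 120 N. Pads are 22 mm wide; open, the fingers measure 114 mm over their backs; the gripper's body (76 mm by 85 mm) begins 54 mm behind the grasp point. The pads swing forward as they close: fully open they stand 13 mm farther back than shut.
Start: joints at [-1.205, 0.628, 0.038, 1.517, -0.027, 0.996, -0.02], TCP at [272.008, 590.364, 231.313] pointing down, gripper open.
Joint ranges: [-3.06, 3.06], [-0.37, 2.12], [-1.25, 1.32], [0.18, 2.47], [-1.1, 4.24], [0.23, 1.98], [-2.94, 2.94]. Speed limits (rad/s): [2.57, 2.57, 3.14, 3.14, 3.14, 3.14, 3.14].

### API

Orientations are given as [roll, pitch, yaw] about the fixed x, y, z axes, in that order (R = Rz(yaw) Ry(pitch) Rx(roll)).
In Python, from cell import status, cams, ctrl gives the robot as it stands.
- The arm moves only by the tool move_arm, never from a script. Its argument "plan" is a list of rows, each a list of 3 entries, a list of its own where there are three numbers: the shift along the world's x, y, z in mm, then the turn, a rotation vector about the world's x, y, z in degrees, then the opening, from 0 (shut) to 1 (fully open). In form: [[[x, y, z], [wx, wy, wz], gripper], ...]. A call has 1 to 10 rows; each row shifts and turns the commanded pose from where the row before left it; what a row does not reach is not made up. A row lasts 1/8 s, in which the tool goes at most 62.5 mm and 10.7 degrees, less where a joint would pass 70% of its speed; a pose out of reach is approached as far as the arm can. A call with a gripper value outside its range is refused whole. The fingers move at their own pace and stop on an object; the grip force is fixed at half the most. Time passes only in rows, so rows that do not move let the fingers close. It gives the time, the measured TCP pose, the force, the opening and the grip force at its end, in the units of the state.
- status.read_state(): the state, without advancing time (a new reading comes with each control period).
- cams.get_image(name): name is "scene" or "top"; returns the picture (400x640x3 uint8, blue, green, red); there is no depth.
- cams.camera_params(name): a dict with "K" (3x3 intrinsics, pixels), "pose" (4x4, takes a point from camera to world coordinates). Camera axes: x right, y down, z forward; pixel columns grow to the right and rows downward; lengths in mm; the calibration is good to about 2 mm. A picture is of the moment at which its call begins. camera_params takes no time and is no camera call.
- ctrl.finish_job(): hands the job in; it is judged then, once.
The state is a dict: "clock": time; "qpos": joint angles; "qd": joint speeds; "tau": joint torques, N m; "eef_pos": TCP position; "tool_rot": TCP orientation; "force": force on the tool from outside, world axes, zero at the start; "torque": the same for the moment, N m; "width": finger opening in mm; "gripper_force": force on a finger pad.
Only numpy, scipy, OpenCV 4.12 (cv2) and the standard library are available. Lean on these libraries where they do the work, as an engineer would, in place of code of your own. Each camera call takes 0.05 s, during which the arm holds its last target. There are 200 camera calls.

### The job

Load the maple blank with the brass bush standing proud into the bench-mounted locking pliers, bush end first: push it along the channel up against the end stop, hold it there for half a second with a light push of about 5 N, never ramming it, and let go. Squeeze the upper handle down over centre until it locks and stays down by itself, without forcing it, so that the jaw presses the bush fully home. Then press down the tail of the release lever so that the pliers spring open, leave the blank in the channel, and disturb nothing else on the bench.

Things in the scene. Friction and masses are not known exactly. Their poses are not given: they have to be found in the camera images.
- clamp: Steel locking pliers bolted to the bench on a base plate 350 x 70 x 10 mm. Origin on the bench under the mechanism (base plate from x = -200 to 150 mm); x points along the pliers to the jaw and the channel's mouth, handles to -x; z up. An anvil under the jaw (x = 60 to 150 mm, 70 mm wide, top 20 mm above the bench) carries a channel along x, closed at its inner end by the stop.
- channel (a point): Middle of the channel's mouth at the anvil's outer edge, on the anvil (148, 0, 20 mm in clamp, same axes). The channel is 45 mm wide between walls 14 mm high from x = 80 to 125 mm of clamp, then flares out up to here. The open jaw hangs over it up to x = 116 mm, 66 to 121 mm above the bench: slide the blank in along -x less than 4 mm above the anvil, held near its outer end.
- blank_home (a point): Where the blank's origin is when it is home against the stop, give or take 5 mm along x for the setting of the stop screw: on the anvil, 135, 0, 20 mm in clamp, same axes; the blank's x then lies along this x, and its outer 40 mm overhang the anvil.
- stop: Housing of the channel's end stop (14 x 36 mm, top 46 mm above the bench), part of the pliers; frame as clamp. The stop itself is the flat head, 18 mm across, 34 mm above the bench, of a set screw in it; it looks to +x and is set anywhere from x = 75 to 85 mm: feel for it. Home: 3 to 8 N held on it for 0.5 s. Never more than 16 N (arrive at 10 mm/s or less).
- handle_hinge (a point): Hinge axis of the upper handle, at (-45, 0, 100) mm in clamp. The handle turns about the clamp's y axis. The point's axes turn with the handle: its -x points along the handle, away from the hinge.
- handle_press (a point): Where to press the upper handle: middle of its top face, 135 mm from the hinge along the handle and 8 mm above its centre line. The handle is a straight steel bar 155 mm long, 24 mm wide, 16 mm thick.
- handle (a joint): Upper handle (rad): 0 open (raised 0.75 rad above horizontal by a spring), 0.70 dead centre, 0.75 locked on its hard stop (horizontal). At handle_press it takes 2 N at first, 8 to 13 N while the bush goes in, then less up to dead centre; beyond, it snaps to the stop and stays; short of it, it springs open when let go. Never push the pliers with more than 20 N.
- release_tail (a point): Middle of the top face of the release lever's tail, a flat steel tab 22 mm wide, 34 mm long, 6 mm thick that sticks out beyond the handle's end, 204 mm from the handle's hinge; it moves with the handle. When the pliers are locked it is 103 mm above the bench.
- release (a joint): Release lever relative to the handle (rad): 0 at rest, to 0.6 with the tail pressed down; its pivot is 104 mm nearer the hinge than release_tail. Pliers locked, pressing the tail down 10 to 16 mm (1 to 5 N) makes a heel pry the handle up past dead centre (at about 0.25); the pliers then spring open as the finger is withdrawn upwards, handle and tail following it up.
- pad: Round rubber pad 22 mm across and 8 mm thick under the jaw, sprung; origin at the centre of its underside, 70 mm above the bench when open. It comes down at x = 100 mm of clamp when the handle is closed.
- blank: Loose maple bar 110 x 40 x 28 mm, about 0.1 kg, with a brass flanged bush standing up out of its top near one end. Origin at the centre of its underside, x along its length; the bush is at x = -35 mm, y = 0. It starts flat on the bench.
- bush (a joint): Depth of the bush in the blank (m): 0 to 0.002 at the start (flange 6 to 4 mm above the wood), 0.006 fully home (flange on the wood). Tight: it takes 36 N to move. The flange is 16 mm across, 4 mm thick; its top is 10 mm (at 0) to 4 mm (home) above the blank's top.
- bush_axis (a point): Point on the axis of the bush at the level of the blank's top face, 28 mm above the blank's underside.
- spare: Plain maple bar 110 x 40 x 28 mm without a bush, loose; leave it. Origin at the centre of its underside, x along its length.
- screwdriver: Screwdriver lying on the bench; leave it.
- hammer: Hammer lying on the bench; leave it.
- glue: Glue bottle, 52 mm across, 130 mm high, standing; leave it. Origin under its centre.
- tape: Roll of paper tape lying flat, 90 mm across, 24 mm high; leave it.
- tin: Steel tin, 66 mm across, 60 mm high; leave it. Origin under its centre.
- brush: Brush lying on the bench; leave it.
Not all that is in view belongs to the job. Leave any blue or pink look-alike of the blank alone.

How it is judged (in metres and radians):
On the way, in this order (a step that is already met when the one before it is completed fails the run):
1. the blank is pushed up to the end stop, bush end first, and held against it with 3 to 8 N for 0.3 s (contact force between blank and stop between 3 and 8 N and x of bush_axis in the frame of clamp below 0.115 m and value of joint handle below 0.2 rad), for 0.3 s.
2. the blank lies in the channel, bush end first, let go of where the stop lets it lie (its origin 128 to 143 mm along the pliers), with its bush still proud and the pliers open (x of blank in the frame of clamp between 0.128 and 0.143 m and y of blank in the frame of clamp between -0.004 and 0.004 m and z of blank in the frame of clamp between 0.017 and 0.023 m and angle between the x axis of blank and the x axis of clamp, either way round below 0.08 rad and x of bush_axis in the frame of clamp below 0.115 m and angle between blank's own z axis and vertical below 0.06 rad and value of joint bush below 0.003 m and contact force between the fingers and blank below 0.3 N and value of joint handle below 0.2 rad), for 0.2 s.
3. the jaw's pad bears on the bush while the bush is still proud (contact force between pad and blank above 4 N and value of joint bush below 0.003 m).
4. the handle is locked over centre and stays so untouched, with the bush pressed home in the loaded blank (value of joint handle above 0.725 rad and value of joint bush above 0.0053 m and contact force between each of the arm, the fingers and clamp below 0.3 N and x of blank in the frame of clamp between 0.128 and 0.143 m and y of blank in the frame of clamp between -0.004 and 0.004 m and z of blank in the frame of clamp between 0.017 and 0.023 m and angle between the x axis of blank and the x axis of clamp, either way round below 0.08 rad and x of bush_axis in the frame of clamp below 0.115 m and angle between blank's own z axis and vertical below 0.06 rad), for 0.3 s.
5. the release lever is pressed while the handle is still down (value of joint release above 0.12 rad and value of joint handle above 0.6 rad).
At the end, for the whole second after the job is handed in: The bush is fully home (within 0.7 mm), the pliers are open (handle within 0.15 rad of fully raised, pad off the bush), and the blank lies free and still, flat in the channel, bush end inwards, about where the end stop lets it lie (its origin 127 to 144 mm along the pliers) (x of blank in the frame of clamp between 0.127 and 0.144 m and y of blank in the frame of clamp between -0.004 and 0.004 m and z of blank in the frame of clamp between 0.017 and 0.023 m and angle between the x axis of blank and the x axis of clamp, either way round below 0.08 rad and x of bush_axis in the frame of clamp below 0.115 m and angle between blank's own z axis and vertical below 0.06 rad and value of joint bush above 0.0053 m and value of joint handle below 0.15 rad and linear speed of blank below 0.02 m/s and contact force between pad and blank below 0.3 N); the robot touches nothing.
It fails at once if the blank is rammed into the end stop with more than 16 N (contact force between blank and stop above 16 N).
It fails at once if the robot pushes on any part of the pliers with more than 20 N (contact force between any of the fingers, the arm and clamp above 20 N).
It fails at once if another thing on the bench is moved more than 25 mm (distance of any of spare, screwdriver, hammer, glue, tape, tin, brush from where it was at the start of the episode above 0.025 m).
It also fails if it takes over 72 s, if anything falls off the work surface, if the arm or the gripper's body presses on something with over 40 N, if the wrist force passes 120 N, or if a joint passes its speed limit or range.

## Working session

There is one attempt and no reset: what is moved stays moved. The work goes in short steps, Python scripts to look and compute and a tool call to move; the robot and the scene stay as the last step left them, time stands still between calls to the robot, and variables do not carry over. Pictures are saved under pics/ and viewed, at most 10 in all, crops included, and the job is handed in when it is done.

Besides the shell and the picture viewer there is one more tool, called after ">>>" as a command line: name --argument value ..., lists and objects as JSON in quotes. move_arm: Moves the arm, as the interface text tells. Its arguments: {"type":"object","properties":{"plan":{"type":"array","items":{"type":"array"}}},"required":["plan"]}

```bash
mkdir -p pics; ls; python3 - <<'E'
from cell import status,cams,ctrl
import cv2,numpy as np
for n in("scene","top"):
    cv2.imwrite(f"pics/{n}0.png",cams.get_image(n)); p=cams.camera_params(n); print(n,np.round(p["K"],1).tolist(),np.round(p["pose"],3).tolist())
s=status.read_state();print(s,ctrl.grasp_offset)
E
```

```text
pics
scene [[382.3, 0.0, 314.1], [0.0, 382.3, 200.3], [0.0, 0.0, 1.0]] [[-0.049, 0.832, -0.553, 1146.487], [0.999, 0.036, -0.033, 59.595], [-0.008, -0.553, -0.833, 1065.307], [0.0, 0.0, 0.0, 1.0]]
top [[460.8, 0.0, 320.0], [0.0, 460.8, 195.5], [0.0, 0.0, 1.0]] [[0.004, -0.991, 0.135, 324.123], [-1.0, -0.002, 0.013, 19.972], [-0.013, -0.135, -0.991, 1833.61], [0.0, 0.0, 0.0, 1.0]]
{'clock': 0.1, 'qpos': array([-1.20483717,  0.62924063,  0.0384452 ,  1.51824825, -0.0269932 ,
        0.99628732, -0.0199804 ]), 'qd': array([ 0.00048167, -0.00062919,  0.00112149, -0.00437603,  0.00036211,
        0.00119884,  0.00045501]), 'tau': array([ 2.63740643e-03, -5.64539909e+01,  1.23054519e+00, -1.93976086e+01,
        1.13716285e-02,  5.51373028e-03, -1.43243470e-07]), 'eef_pos': array([271.75115882, 589.86862869, 230.49579449]), 'tool_rot': array([-3.13992719e+00,  2.14107797e-05,  2.70985690e+00]), 'force': array([-0.84778655,  0.69739034, -0.16764518]), 'torque': array([ 0.00934619,  0.02191373, -0.00839341]), 'gripper_force': 0.0, 'width': 85.43376751697694} 18.700000000000003
```

View pics/scene0.png

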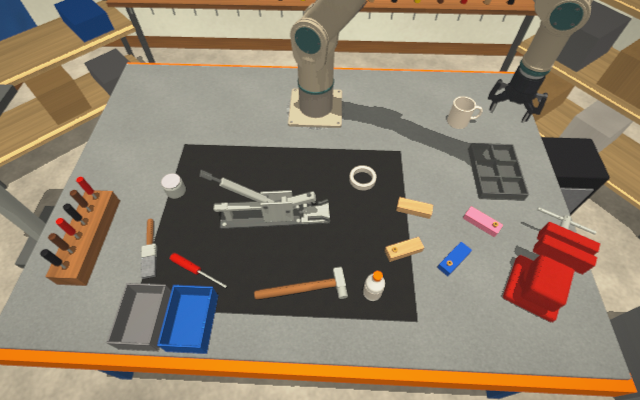

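View pics/top0.png

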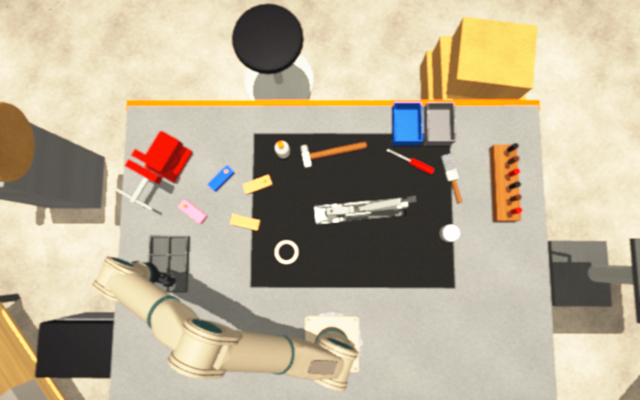

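The scene shows the pliers at about (272,208), with the mouth at right. The candidates are maple bars at scene (415,208) and (405,248), a pink one at (483,221) and a blue one at (455,258). The bar at (405,248) seems to carry a bush, and I'll confirm it enlarged.

```bash
python3 - <<'E'
import cv2,numpy as np
s=cv2.imread("pics/scene0.png");t=cv2.imread("pics/top0.png")
a=cv2.resize(s[190:270,375:455],(400,400),interpolation=cv2.INTER_CUBIC)
b=cv2.resize(t[165:235,220:290],(400,400),interpolation=cv2.INTER_CUBIC)
cv2.imwrite("pics/c1.png",np.hstack([a,b]))
a=cv2.resize(s[160:235,190:340],(800,400),interpolation=cv2.INTER_CUBIC)
b=cv2.resize(t[190:230,305:425],(600,200),interpolation=cv2.INTER_CUBIC)
c=np.zeros((600,800,3),np.uint8);c[:400]=a;c[400:,:600]=b
cv2.imwrite("pics/c2.png",c)
E
```

```text
(no output)
```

View pics/c1.png

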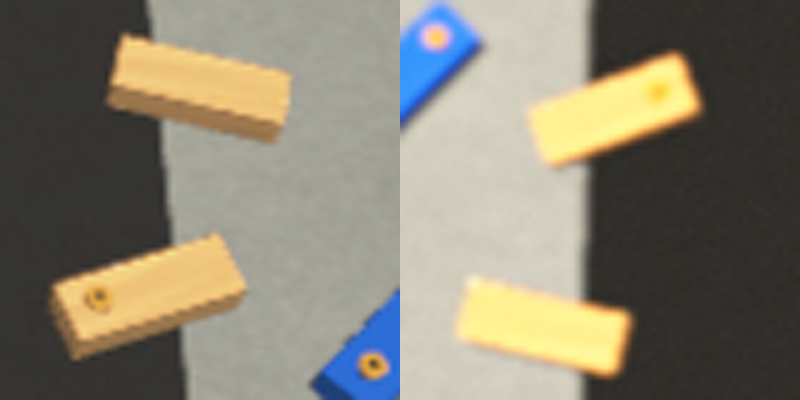

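View pics/c2.png

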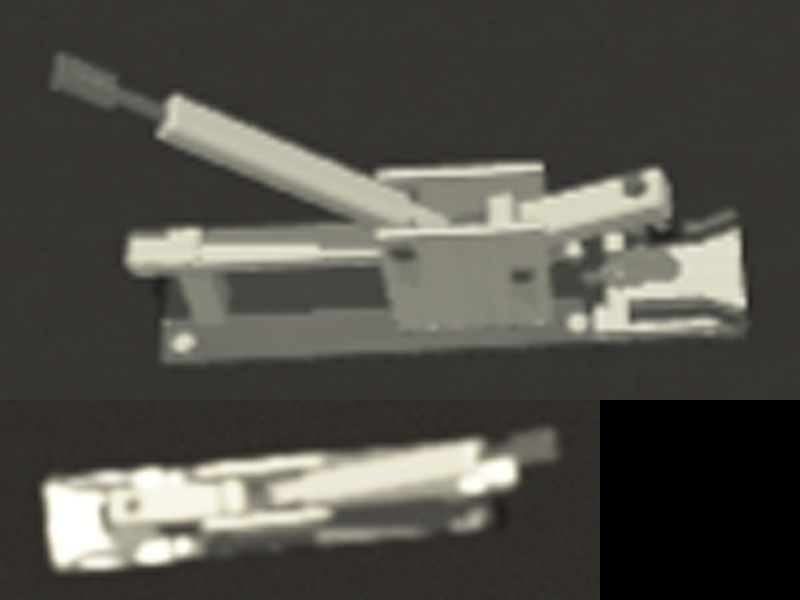

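The crop confirms that the bar at scene (405,248), top about (257,184), carries the bush, with the bush end (left in scene) toward the pliers. The other maple bar (415,208) is plain and so is the spare. The pliers' mouth edge is at about scene (329,210) and top (315,216).

```bash
cat > h.py <<'E'
import cv2,numpy as np
from cell import status,cams,ctrl
def ray(n,uv,z):
    p=cams.camera_params(n);K=np.array(p["K"]);T=np.array(p["pose"])
    uv=np.atleast_2d(uv).astype(float);d=np.c_[uv,np.ones(len(uv))]@np.linalg.inv(K).T@T[:3,:3].T
    return (T[:3,3]+d*((z-T[2,3])/d[:,2:]))[:,:2]
def proj(n,P):
    p=cams.camera_params(n);T=np.linalg.inv(np.array(p["pose"]));c=np.atleast_2d(P)@T[:3,:3].T+T[:3,3]
    q=c@np.array(p["K"]).T;return q[:,:2]/q[:,2:]
def fit(p):
    vx,vy,x,y=cv2.fitLine(np.float32(p),cv2.DIST_HUBER,0,.01,.01).ravel();return np.array([vx,vy]),np.array([x,y])
E
python3 - <<'E'
from h import *
im={n:cv2.imread(f"pics/{n}0.png") for n in("scene","top")}
for n,(r0,r1,c0,c1) in {"scene":(190,270,375,435),"top":(165,240,220,280)}.items():
    h=cv2.cvtColor(im[n],cv2.COLOR_BGR2HSV); m=cv2.inRange(h,(8,60,60),(30,255,255));k=np.zeros_like(m);k[r0:r1,c0:c1]=m[r0:r1,c0:c1]
    for c in cv2.findContours(k,cv2.RETR_EXTERNAL,cv2.CHAIN_APPROX_NONE)[0]:
        if cv2.contourArea(c)<100: continue
        pts=ray(n,c[:,0],14); r=cv2.minAreaRect(np.float32(pts)); box=cv2.boxPoints(r)
        e=max(((box[1]-box[0]),(box[2]-box[1])),key=np.linalg.norm)
        print(n,c[:,0].mean(0),r, "long dir deg",np.degrees(np.arctan2(e[1],e[0])))
# bush pixels: scene (375+98/5,190+297/5) top (220+258/5.714,165+92/5.714)
print("bush",ray("scene",[[375+98/5,190+296/5]],34),ray("top",[[220+258/5.714-.5,165+92/5.714-.5]],34))
# plate near bottom edge in scene (z=0)
g=cv2.cvtColor(im["scene"],cv2.COLOR_BGR2GRAY).astype(float)
pts=[]
for c in range(226,326,2):
    col=g[:,c]
    for r in range(245,200,-1):
        if col[r]>75:
            pts.append((c,r+ (col[r]-75)/(col[r]-col[r+1])));break
w=ray("scene",pts,0);d,p=fit(w);print("scene edge y=-35:",d,p, "deg",np.degrees(np.arctan2(d[1],d[0])),np.round(np.array(pts)[::6],1).tolist())
res=w-p; print(np.abs(res@np.array([-d[1],d[0]])).max())
g2=cv2.cvtColor(im["top"],cv2.COLOR_BGR2GRAY)
print(g2[203:232,308:322]);print(g2[200:228,405:418:2])
print(g[200:232,322:334].astype(int))
E
```

```text
scene [403.33684211 248.55789474] ((612.4908447265625, 298.19635009765625), (54.014259338378906, 123.51753234863281), 20.752225875854492) long dir deg -69.24778
scene [414.09574468 207.21276596] ((462.3262939453125, 344.2019348144531), (115.03856658935547, 61.01065444946289), 75.05120849609375) long dir deg 75.0512
top [245.43421053 221.84210526] ((466.8948974609375, 340.45355224609375), (123.44662475585938, 54.56429672241211), 75.69038391113281) long dir deg 75.69037
top [257.48648649 183.91891892] ((618.1796875, 295.31109619140625), (56.53139114379883, 121.87389373779297), 21.482177734375) long dir deg -68.51779
bush [[626.48057011 266.34638753]] [[628.13022012 263.7660692 ]]
scene edge y=-35: [ 0.10282035 -0.99469995] [538.1684  -76.99922] deg -84.0984 [[226.0, 227.8], [238.0, 226.8], [250.0, 226.5], [262.0, 225.8], [274.0, 225.3], [286.0, 224.8], [298.0, 223.8], [310.0, 223.5], [322.0, 222.9]]
1.1074288892186541
[[ 46  48  46  46  47  44  46  46  49  49  47  47  45  50]
 [ 47  46  48  46  47  46  54  64  67  64  59  62  67  77]
 [ 46  46  46  44  44  52  79 105 113 107 116 135 14
[... 3343 characters left out ...]
 86 102 109 107  87  51  52  53  53]
 [133 115  96  77  68  74  83  79  56  52  53  52]
 [210 198 156 104  83  77  77  81  66  53  53  52]
 [144 141 123 119 117 101  89  85  60  52  53  53]
 [129 129 102  97  96  94  89  74  52  52  52  51]
 [ 66  68  67  67  71  71  61  62  53  53  51  53]
 [ 48  53  54  53  53  52  52  51  51  51  52  52]
 [ 53  53  53  53  53  52  51  51  51  52  53  52]
 [ 54  53  53  53  53  52  52  52  52  52  51  52]
 [ 53  53  53  52  53  52  52  52  52  51  52  53]
 [ 52  52  52  52  53  52  53  52  52  52  53  53]
 [ 53  52  53  53  54  52  54  52  53  52  53  53]
 [ 52  53  53  52  53  53  52  53  54  53  53  54]
 [ 53  52  53  52  53  53  53  52  53  52  53  54]]
```

```bash
python3 - <<'E'
from h import *
d=np.array([-.1028,.9947]);n=np.array([-.9947,-.1028]);p=np.array([538.17,-77.0])+35*n
for nm,uv in(("top",[[314.0,214.4]]),("scene",[[328.9,210.]])):
    m=ray(nm,uv,20)[0];print(nm,m,"along",(m-p)@d,"lateral",(m-p)@n)
m=ray("top",[[313.5,206.],[315.2,223.]],20);print(m)
m=ray("scene",[[328.6,203.],[329.4,217.]],20);print(m)
# jaw/channel lateral check: top plate sides
g=cv2.cvtColor(cv2.imread("pics/top0.png"),cv2.COLOR_BGR2GRAY).astype(float)
lo=[];hi=[]
for c in range(318,405,6):
    r=np.where(g[195:235,c]>75)[0]; lo.append((c,195+r[0]-.5));hi.append((c,195+r[-1]+.5))
for e in(lo,hi):
    w=ray("top",e,10);print(np.round((w-p)@n,1),np.round((w-p)@d,0))
s=status.read_state()
# gripper silhouette check later
E
```

```text
top [495.5155341  67.6334716] along 148.25179329032062 lateral -7.439781200160845
scene [488.37770564  67.0937227 ] along 148.44867382749948 lateral -0.28429704496041275
[[528.89832965  69.80914353]
 [461.51761077  62.70501307]]
[[461.42376527  65.37131033]
 [514.66569811  69.4124896 ]]
[-46.2 -47.8 -45.4 -47.  -44.6 -46.2 -47.8 -45.4 -47.  -44.6 -46.2 -43.8
 -45.4 -43.  -40.6] [ 129.  105.   81.   57.   33.    9.  -16.  -39.  -64.  -87. -112. -135.
 -159. -183. -207.]
[33.1 35.5 33.9 32.3 30.8 25.3 23.7 30.  24.5 30.8 33.2 31.6 30.  32.4
 26.8] [ 137.  113.   89.   65.   41.   16.   -8.  -31.  -55.  -79. -102. -126.
 -150. -174. -199.]
```

>>> move_arm --plan '[[[33, -26, -11], [0, 0, -4.4], 1], [[33, -26, -11], [0, 0, -4.4], 1], [[33, -26, -11], [0, 0, -4.4], 1], [[33, -26, -11], [0, 0, -4.4], 1], [[33, -26, -11], [0, 0, -4.4], 1], [[33, -26, -11], [0, 0, -4.4], 1], [[33, -26, -11], [0, 0, -4.4], 1], [[33, -26, -11], [0, 0, -4.4], 1], [[33, -26, -11], [0, 0, -4.4], 1], [[33, -24, -11], [0, 0, -4.6], 1]]'

```text
clock: 1.35
eef_pos: [602.7, 331.2, 120.4]
tool_rot: [-3.141, 0.0, 1.936]
force: [-0.2, 0.3, -0.1]
width: 85.6
gripper_force: 0.0
```

>>> move_arm --plan '[[[0, 0, -15], [0, 0, 0], 1], [[0, 0, -15], [0, 0, 0], 1], [[0, 0, 0], [0, 0, 0], 1], [[0, 0, 0], [0, 0, 0], 1]]'

```text
clock: 1.85
eef_pos: [601.4, 333.7, 91.6]
tool_rot: [3.141, -0.001, 1.94]
force: [-0.3, 0.6, -0.3]
width: 85.4
gripper_force: 0.0
```

```bash
python3 - <<'E'
from h import *
o=[]
for n in("scene","top"):
    i=cams.get_image(n);cv2.imwrite(f"pics/{n}1.png",i)
    T=status.read_state()["eef_pos"];u=proj(n,T)[0];print(n,u)
    x,y=int(u[0]),int(u[1]);o.append(cv2.resize(i[y-45:y+35,x-40:x+40],(400,400),interpolation=cv2.INTER_CUBIC));print(x-40,y-45)
cv2.imwrite("pics/c3.png",np.hstack(o));s=status.read_state();print(s["eef_pos"],s["tool_rot"],s["force"])
E
```

```text
scene [420.81875393 233.43074168]
380 188
top [244.4026679  184.75749378]
204 139
[602.00161201 333.33247258  92.15546673] [ 3.14029605e+00 -5.05557598e-04  1.93953291e+00] [ 0.16994046  0.00949787 -0.07204268]
```

View pics/c3.png

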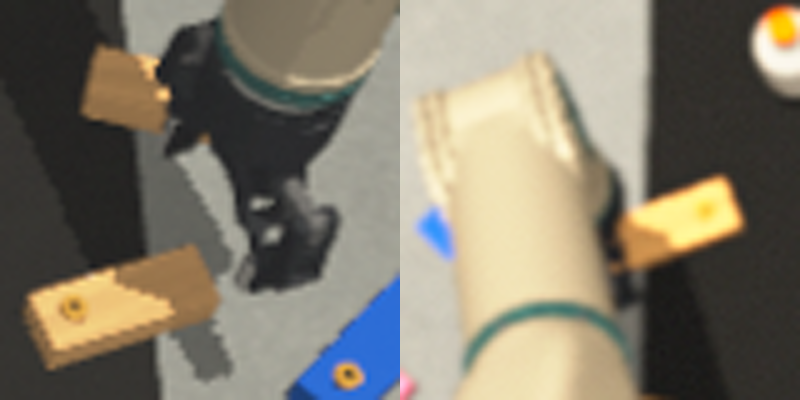

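The scene crop shows the open fingers straddling above the blank's outer end (tips about (275,288) and (170,152)), so I descend and grip.

>>> move_arm --plan '[[[0, 0, -15], [0, 0, 0], 1], [[0, 0, -15], [0, 0, 0], 1], [[0, 0, -15], [0, 0, 0], 1], [[0, 0, -15], [0, 0, 0], 1], [[0, 0, -15], [0, 0, 0], 1], [[0, 0, -9], [0, 0, 0], 1], [[0, 0, -4], [0, 0, 0], 1], [[0, 0, 0], [0, 0, 0], 1]]'

```text
clock: 2.95
eef_pos: [602.1, 332.4, 3.3]
tool_rot: [3.141, -0.0, 1.938]
force: [-0.1, -0.9, 0.1]
width: 85.5
gripper_force: 0.0
```

>>> move_arm --plan '[[[0, 0, 0], [0, 0, 0], 0.6], [[0, 0, 0], [0, 0, 0], 0.5], [[0, 0, 0], [0, 0, 0], 0.3], [[0, 0, 0], [0, 0, 0], 0.3], [[0, 0, 0], [0, 0, 0], 0.3], [[0, 0, 0], [0, 0, 0], 0.3]]'

```text
clock: 3.7
eef_pos: [602.5, 332.7, 4.0]
tool_rot: [3.14, -0.0, 1.938]
force: [-0.4, 0.0, 5.9]
width: 38.8
gripper_force: 62.4
```

>>> move_arm --plan '[[[0, 0, 10], [0, 0, 0], 0.3], [[0, 0, 20], [0, 0, 0], 0.3], [[0, 0, 20], [0, 0, 0], 0.3], [[-15, -20, 20], [0, 0, -2.5], 0.3], [[-20, -25, 0], [0, 0, -2.5], 0.3], [[-20, -25, 0], [0, 0, -2.5], 0.3], [[-20, -25, 0], [0, 0, -2.5], 0.3], [[-20, -25, 0], [0, 0, -2.5], 0.3], [[-17, -22, 0], [0, 0, -2.6], 0.3], [[-10, -14, 0], [0, 0, 0], 0.3]]'

```text
clock: 4.95
eef_pos: [479.6, 175.4, 74.7]
tool_rot: [3.141, -0.0, 1.674]
force: [0.9, 0.6, -1.6]
width: 38.8
gripper_force: 61.6
```

>>> move_arm --plan '[[[0, 0, -10], [0, 0, 0], 0.3], [[0, 0, -10], [0, 0, 0], 0.3], [[0, 0, 0], [0, 0, 0], 0.3], [[0, 0, 0], [0, 0, 0], 0.3]]'

```text
clock: 5.45
eef_pos: [480.3, 176.9, 53.1]
tool_rot: [3.142, -0.0, 1.675]
force: [0.1, 0.2, -1.6]
width: 38.9
gripper_force: 61.7
```

```bash
python3 - <<'E'
from h import *
o=[]
s=status.read_state();T=s["eef_pos"];print(T,s["tool_rot"],s["force"])
for n in("scene","top"):
    i=cams.get_image(n);cv2.imwrite(f"pics/{n}2.png",i)
    u=proj(n,T)[0];print(n,u)
    x,y=int(u[0]),int(u[1]);x0,y0=(x-70,y-40) if n=="scene" else (x-30,y-35)
    o.append(cv2.resize(i[y0:y0+75,x0:x0+100],(800,600),interpolation=cv2.INTER_CUBIC)[:,:]);print(x0,y0)
cv2.imwrite("pics/c4.png",cv2.resize(np.hstack(o),(800,300)) if 0 else o[0]);cv2.imwrite("pics/c5.png",o[1])
E
```

```text
[480.27802449 176.87290534  53.07135884] [ 3.14154971e+00 -1.08456730e-04  1.67547626e+00] [ 0.10237688  0.15243937 -1.58915198]
scene [363.99309741 203.55227022]
293 163
top [285.59828056 217.43063733]
255 182
```

View pics/c4.png

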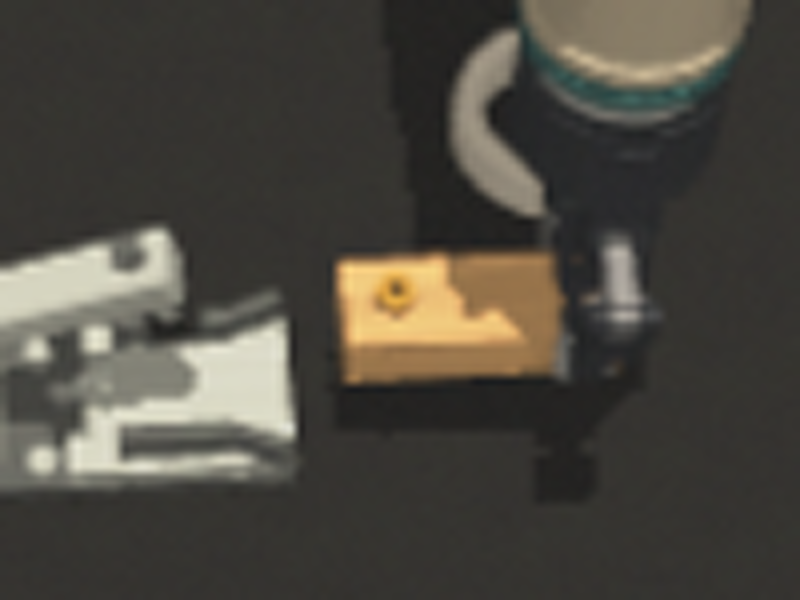

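View pics/c5.png

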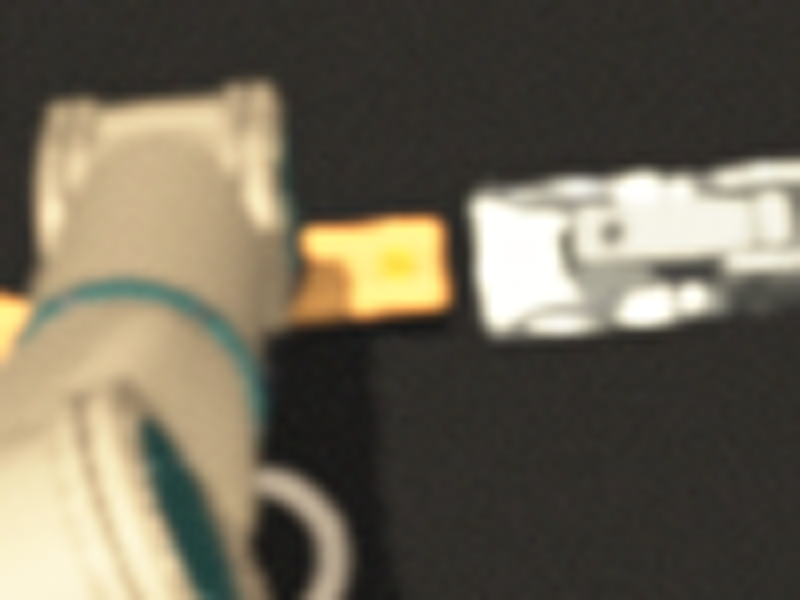

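The blank is held straight toward the mouth. In the scene its inner top edge runs (335,195)–(336,205) and the mouth edge (328.5,203)–(329.5,217). In the top view its inner edge is at about (310.5,214) and the mouth at about (314.5,214). Next I compute relative offsets.

```bash
python3 - <<'E'
from h import *
T=np.array([480.3,176.9]);a=1.6755
d=np.array([np.cos(a),np.sin(a)]);n=np.array([-d[1],d[0]]);d0=np.array([-.1028,.9947]);n0=np.array([-d0[1],d0[0]])
f=lambda u,o:[(u[0]+.5)/8-.5+o[0],(u[1]+.5)/8-.5+o[1]]
S=(293,163);P=(255,182)
for nm,c1,c2,bu,m1,m2,o in(("scene",(337,262),(345,342),(397,290),(287,318),(297,440),S),("top",(443,217),(452,308),(400,262),(471,193),(488,337),P)):
    e=ray(nm,[f(c1,o),f(c2,o)],77);b=ray(nm,[f(bu,o)],86)[0];m=ray(nm,[f(m1,o),f(m2,o)],20)
    print(nm,"inner edge",e.round(1).tolist(),"lat",((e.mean(0)-T)@n).round(1),"along",((e.mean(0)-T)@d).round(1),"bush lat",((b-T)@n).round(1),"along",((b-T)@d).round(1),"width",np.linalg.norm(e[0]-e[1]).round(1))
    print("   mouth",m.round(1).tolist(),"lat",((m.mean(0)-T)@n0).round(1),"along",((m.mean(0)-T)@d0).round(1),"width",np.linalg.norm(m[0]-m[1]).round(1))
E
```

```text
scene inner edge [[469.2, 83.3], [506.3, 87.1]] lat 2.2 along -92.0 bush lat 0.3 along -70.9 width 37.3
   mouth [[458.8, 64.8], [516.7, 70.4]] lat 3.8 along -109.5 width 58.2
top inner edge [[512.1, 81.8], [468.4, 77.2]] lat 0.3 along -97.9 bush lat -1.3 along -75.6 width 43.9
   mouth [[530.1, 70.1], [458.8, 61.3]] lat -2.7 along -112.1 width 71.9
```

>>> move_arm --plan '[[[0, 0, -10], [0, 0, 0], 0.3], [[0, 0, -10], [0, 0, 0], 0.3], [[0, 0, -7], [0, 0, 0], 0.3], [[0, 0, 0], [0, 0, 0], 0.3], [[0.5, -5, 0], [0, 0, 0], 0.3], [[0.5, -5, 0], [0, 0, 0], 0.3], [[0.5, -5, 0], [0, 0, 0], 0.3], [[0.5, -5, 0], [0, 0, 0], 0.3], [[0, 0, 0], [0, 0, 0], 0.3]]'

```text
clock: 6.68
eef_pos: [482.2, 155.7, 26.4]
tool_rot: [3.141, 0.0, 1.674]
force: [0.6, -0.6, -0.5]
width: 38.6
gripper_force: 61.7
```

>>> move_arm --plan '[[[0.5, -4, 0], [0, 0, 0], 0.3], [[0.4, -4, 0], [0, 0, 0], 0.3], [[0.4, -4, 0], [0, 0, 0], 0.3], [[0, 0, 0], [0, 0, 0], 0.3]]'

```text
clock: 7.18
eef_pos: [483.4, 143.8, 26.3]
tool_rot: [-3.142, 0.0, 1.674]
force: [0.1, 0.1, -1.1]
width: 39.2
gripper_force: 61.7
```

>>> move_arm --plan '[[[0.4, -4, 0], [0, 0, 0], 0.3], [[0.4, -4, 0], [0, 0, 0], 0.3], [[0.4, -4, 0], [0, 0, 0], 0.3], [[0.4, -4, 0], [0, 0, 0], 0.3], [[0, 0, 0], [0, 0, 0], 0.3]]'

```text
clock: 7.8
eef_pos: [485.0, 127.8, 26.3]
tool_rot: [3.142, 0.0, 1.674]
force: [-0.8, 0.5, -1.9]
width: 38.9
gripper_force: 61.7
```

```bash
python3 - <<'E'
from h import *
i=cams.get_image("scene");cv2.imwrite("pics/scene3.png",i)
cv2.imwrite("pics/c6.png",cv2.resize(i[175:250,275:375],(800,600),interpolation=cv2.INTER_CUBIC))
E
```

```text
(no output)
```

View pics/c6.png

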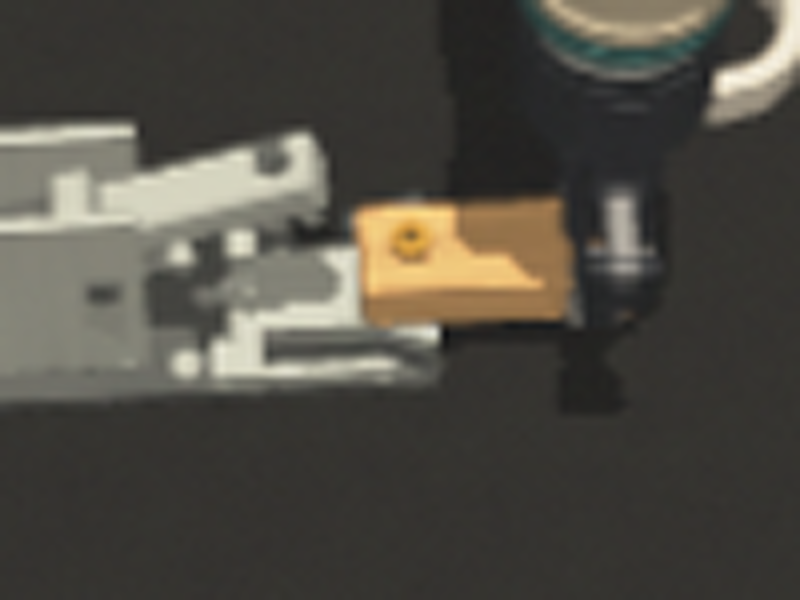

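The blank's inner end, at crop (360,215)–(370,325), is inside the flare between the walls and under no lateral load. I advance gently.

>>> move_arm --plan '[[[0.3, -3, 0], [0, 0, 0], 0.3], [[0.3, -3, 0], [0, 0, 0], 0.3], [[0.3, -3, 0], [0, 0, 0], 0.3], [[0.3, -2.5, 0], [0, 0, 0], 0.3], [[0.2, -1.5, 0], [0, 0, 0], 0.3], [[0, 0, 0], [0, 0, 0], 0.3]]'

```text
clock: 8.6
eef_pos: [486.3, 115.2, 26.3]
tool_rot: [-3.142, -0.0, 1.675]
force: [0.6, -0.0, -1.7]
width: 38.9
gripper_force: 61.7
```

>>> move_arm --plan '[[[0.7, 0, 0], [0, 0, 0], 0.3], [[0.8, 0, 0], [0, 0, 0], 0.3], [[0, 0, 0], [0, 0, 0], 0.3]]'

```text
clock: 8.98
eef_pos: [487.9, 115.5, 26.3]
tool_rot: [3.141, -0.0, 1.675]
force: [-0.8, -0.1, -0.7]
width: 38.9
gripper_force: 61.7
```

>>> move_arm --plan '[[[0.8, 0, 0], [0, 0, 0], 0.3], [[0.7, 0, 0], [0, 0, 0], 0.3], [[0, 0, 0], [0, 0, 0], 0.3]]'

```text
clock: 9.35
eef_pos: [489.4, 115.4, 26.3]
tool_rot: [3.141, -0.0, 1.675]
force: [-0.0, 0.3, -1.3]
width: 39.1
gripper_force: 61.7
```

>>> move_arm --plan '[[[-1.5, 0, 0], [0, 0, 0], 0.3], [[-1.5, 0, 0], [0, 0, 0], 0.3], [[-1, 0, 0], [0, 0, 0], 0.3], [[0, 0, 0], [0, 0, 0], 0.3]]'

```text
clock: 9.85
eef_pos: [485.9, 115.4, 26.4]
tool_rot: [3.14, 0.0, 1.675]
force: [1.3, -0.2, -2.1]
width: 38.8
gripper_force: 61.6
```

>>> move_arm --plan '[[[-0.8, 0, 0], [0, 0, 0], 0.3], [[-0.7, 0, 0], [0, 0, 0], 0.3], [[0, 0, 0], [0, 0, 0], 0.3]]'

```text
clock: 10.22
eef_pos: [485.6, 115.4, 26.6]
tool_rot: [3.138, 0.0, 1.675]
force: [4.9, -1.4, -4.3]
width: 39.0
gripper_force: 61.4
```

>>> move_arm --plan '[[[1.5, 0, 0], [0, 0, 0], 0.3], [[1.5, 0, 0], [0, 0, 0], 0.3], [[1.5, 0, 0], [0, 0, 0], 0.3], [[0.7, 0, 0], [0, 0, 0], 0.3], [[0, 0, 0], [0, 0, 0], 0.3]]'

```text
clock: 10.85
eef_pos: [488.4, 115.3, 26.2]
tool_rot: [-3.14, -0.0, 1.675]
force: [-0.3, -0.3, -0.7]
width: 38.6
gripper_force: 61.7
```

>>> move_arm --plan '[[[0, 0, -0.7], [0, 0, 0], 0.3], [[0, 0, -0.7], [0, 0, 0], 0.3], [[0.2, -2, 0], [0, 0, 0], 0.3], [[0.2, -2, 0], [0, 0, 0], 0.3], [[0.2, -2, 0], [0, 0, 0], 0.3], [[0.1, -1, 0], [0, 0, 0], 0.3], [[0.1, -1, 0], [0, 0, 0], 0.3], [[0.1, -1, 0], [0, 0, 0], 0.3], [[0.1, -1, 0], [0, 0, 0], 0.3], [[0, 0, 0], [0, 0, 0], 0.3]]'

```text
clock: 12.1
eef_pos: [490.1, 105.3, 24.9]
tool_rot: [3.142, -0.0, 1.675]
force: [-0.3, -0.4, -2.3]
width: 38.7
gripper_force: 61.7
```

>>> move_arm --plan '[[[0.1, -0.8, 0], [0, 0, 0], 0.3], [[0.1, -0.8, 0], [0, 0, 0], 0.3], [[0.1, -0.8, 0], [0, 0, 0], 0.3], [[0, 0, 0], [0, 0, 0], 0.3]]'

```text
clock: 12.6
eef_pos: [490.3, 102.9, 24.9]
tool_rot: [3.142, 0.0, 1.675]
force: [0.2, -0.2, -1.7]
width: 38.8
gripper_force: 61.7
```

>>> move_arm --plan '[[[0, -0.8, 0], [0, 0, 0], 0.3], [[0, -0.8, 0], [0, 0, 0], 0.3], [[0, -0.8, 0], [0, 0, 0], 0.3], [[0, 0, 0], [0, 0, 0], 0.3]]'

```text
clock: 13.1
eef_pos: [490.3, 100.4, 24.9]
tool_rot: [-3.142, 0.0, 1.675]
force: [0.1, -0.5, -0.4]
width: 38.9
gripper_force: 61.7
```

>>> move_arm --plan '[[[0, -0.7, 0], [0, 0, 0], 0.3], [[0, -0.7, 0], [0, 0, 0], 0.3], [[0, 0, 0], [0, 0, 0], 0.3]]'

```text
clock: 13.48
eef_pos: [490.3, 99.1, 24.9]
tool_rot: [-3.142, 0.0, 1.675]
force: [-0.2, 0.2, -1.3]
width: 39.0
gripper_force: 61.7
```

>>> move_arm --plan '[[[0, -0.7, 0], [0, 0, 0], 0.3], [[0, -0.7, 0], [0, 0, 0], 0.3], [[0, -0.6, 0], [0, 0, 0], 0.3], [[0, 0, 0], [0, 0, 0], 0.3]]'

```text
clock: 13.98
eef_pos: [490.3, 97.1, 24.9]
tool_rot: [3.142, 0.0, 1.675]
force: [0.3, 0.6, -1.8]
width: 39.4
gripper_force: 61.7
```

>>> move_arm --plan '[[[0, -0.7, 0], [0, 0, 0], 0.3], [[0, -0.7, 0], [0, 0, 0], 0.3], [[0, -0.6, 0], [0, 0, 0], 0.3], [[0, 0, 0], [0, 0, 0], 0.3]]'

```text
clock: 14.48
eef_pos: [490.3, 95.1, 24.9]
tool_rot: [-3.142, 0.0, 1.675]
force: [-0.3, -0.5, -1.6]
width: 38.5
gripper_force: 61.7
```

>>> move_arm --plan '[[[0, -0.7, 0], [0, 0, 0], 0.3], [[0, -0.7, 0], [0, 0, 0], 0.3], [[0, -0.6, 0], [0, 0, 0], 0.3], [[0, 0, 0], [0, 0, 0], 0.3]]'

```text
clock: 14.98
eef_pos: [490.3, 93.1, 24.9]
tool_rot: [-3.142, 0.0, 1.675]
force: [0.7, 0.3, -2.2]
width: 39.0
gripper_force: 61.7
```

>>> move_arm --plan '[[[0, -0.7, 0], [0, 0, 0], 0.3], [[0, -0.7, 0], [0, 0, 0], 0.3], [[0, -0.6, 0], [0, 0, 0], 0.3], [[0, 0, 0], [0, 0, 0], 0.3]]'

```text
clock: 15.48
eef_pos: [490.3, 91.1, 24.9]
tool_rot: [3.142, -0.0, 1.675]
force: [0.1, -1.0, -0.5]
width: 39.1
gripper_force: 61.7
```

>>> move_arm --plan '[[[0, -0.7, 0], [0, 0, 0], 0.3], [[0, -0.7, 0], [0, 0, 0], 0.3], [[0, -0.6, 0], [0, 0, 0], 0.3], [[0, 0, 0], [0, 0, 0], 0.3]]'

```text
clock: 15.98
eef_pos: [490.3, 89.1, 24.9]
tool_rot: [3.142, 0.0, 1.675]
force: [0.5, 0.2, -1.2]
width: 38.6
gripper_force: 61.7
```

>>> move_arm --plan '[[[0.2, -0.7, 0], [0, 0, 0], 0.3], [[0, -0.7, 0], [0, 0, 0], 0.3], [[0, -0.6, 0], [0, 0, 0], 0.3], [[0, 0, 0], [0, 0, 0], 0.3]]'

```text
clock: 16.48
eef_pos: [490.5, 87.1, 24.9]
tool_rot: [-3.142, 0.0, 1.675]
force: [-0.4, 0.3, -1.8]
width: 39.4
gripper_force: 61.7
```

>>> move_arm --plan '[[[0.2, -0.7, 0], [0, 0, 0], 0.3], [[0, -0.7, 0], [0, 0, 0], 0.3], [[0, -0.6, 0], [0, 0, 0], 0.3], [[0, 0, 0], [0, 0, 0], 0.3]]'

```text
clock: 16.98
eef_pos: [490.6, 86.2, 24.9]
tool_rot: [3.142, -0.001, 1.676]
force: [-0.4, 4.7, -0.1]
width: 38.9
gripper_force: 61.7
```

>>> move_arm --plan '[[[0, 0, 0], [0, 0, 0], 0.3], [[0, 0, 0], [0, 0, 0], 0.3], [[0, 0, 0], [0, 0, 0], 0.3], [[0, 0, 0], [0, 0, 0], 0.3], [[0, 0, 0], [0, 0, 0], 0.3]]'

```text
clock: 17.6
eef_pos: [490.7, 86.2, 24.9]
tool_rot: [3.142, -0.001, 1.676]
force: [-0.3, 5.3, -1.2]
width: 38.9
gripper_force: 61.7
```

>>> move_arm --plan '[[[0, 0, -0.6], [0, 0, 0], 0.3], [[0, 0, 0], [0, 0, 0], 0.3]]'

```text
clock: 17.85
eef_pos: [490.7, 86.2, 24.5]
tool_rot: [3.141, -0.001, 1.676]
force: [-0.3, 5.4, 1.3]
width: 38.8
gripper_force: 62.0
```

>>> move_arm --plan '[[[0, 0.6, 0], [0, 0, 0], 0.3], [[0, 0, 0], [0, 0, 0], 0.5], [[0, 0, 0], [0, 0, 0], 0.6], [[0, 0, 0], [0, 0, 0], 0.7], [[0, 0, 0], [0, 0, 0], 0.75], [[0, 0, 0], [0, 0, 0], 0.75], [[0, 0, 0], [0, 0, 0], 0.75]]'

```text
clock: 18.73
eef_pos: [490.7, 85.7, 24.3]
tool_rot: [-3.142, 0.0, 1.675]
force: [0.7, -0.9, 0.3]
width: 64.0
gripper_force: 0.0
```

>>> move_arm --plan '[[[0, 0, 8], [0, 0, 0], 0.75], [[0, 0, 10], [0, 0, 0], 0.75], [[0, 5, 15], [0, 0, 0], 0.75], [[0, 10, 20], [0, 0, 0], 0.75], [[0, 10, 30], [0, 0, 0], 0.75], [[0, 0, 40], [0, 0, 0], 0.4], [[0, 0, 40], [0, 0, 0], 0], [[0, 0, 40], [0, 0, 0], 0], [[0, 0, 20], [0, 0, 0], 0], [[0, 0, 0], [0, 0, 0], 0]]'

```text
clock: 19.98
eef_pos: [491.5, 111.4, 249.7]
tool_rot: [3.137, -0.001, 1.675]
force: [-0.1, -1.3, 0.1]
width: -0.0
gripper_force: 0.0
```

```bash
python3 - <<'E'
from h import *
i=cams.get_image("scene");cv2.imwrite("pics/scene4.png",i)
t=cams.get_image("top");cv2.imwrite("pics/top4.png",t)
a=cv2.resize(i[165:240,190:350],(800,375),interpolation=cv2.INTER_CUBIC)
b=cv2.resize(t[190:235,280:440],(800,225),interpolation=cv2.INTER_CUBIC)
cv2.imwrite("pics/c7.png",np.vstack([a,b]));s=status.read_state();print(s["eef_pos"],s["force"],s["qpos"].round(2))
E
```

```text
[490.14599983 111.0419626  247.37097437] [-0.21300992 -0.56814754 -0.15022631] [-0.49  0.41  0.3   1.91 -0.16  0.85 -0.  ]
```

View pics/c7.png

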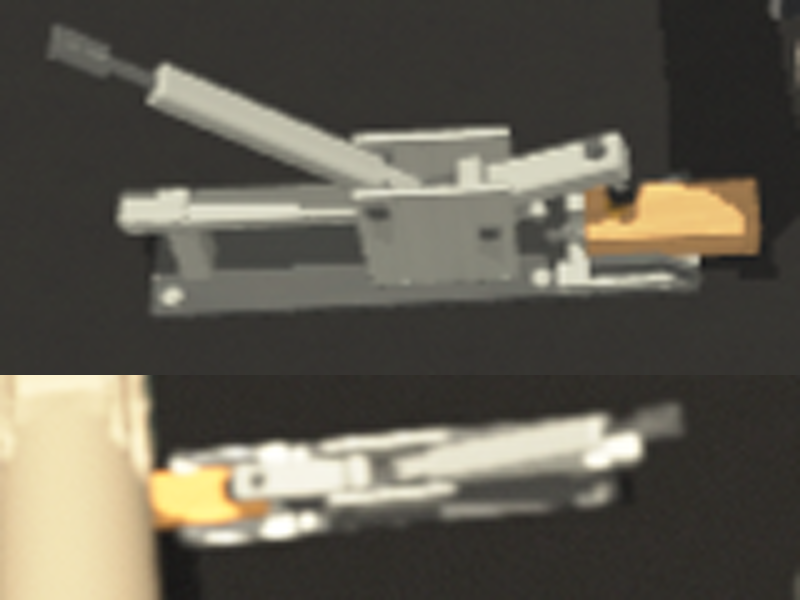

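Both views show the blank home in the channel with the bush under the jaw and the handle still raised. The tail is at scene crop (80,52) and top crop (662,420). I check the handle's lateral position from these.

```bash
python3 - <<'E'
from h import *
O=np.array([508.5,-82.4]);d=np.array([-.1028,.9947]);n=np.array([-d[1],d[0]])
w=lambda x,y=0:O+x*d+y*n
P=lambda a,r,h:(-45-r*np.cos(a)+h*np.sin(a),100+r*np.sin(a)+h*np.cos(a))
f5=lambda u,o:[(u[0]+.5)/5-.5+o[0],(u[1]+.5)/5-.5+o[1]]
x,z=P(.75,204,3)
for nm,u in(("scene",f5((80,52),(190,165))),("top",f5((662,420-375),(280,190)))):
    m=ray(nm,[u],z)[0]-O;print(nm,"tail x",m@d,"y",m@n,"expect",x)
x,z=P(.75,155,8)
for nm,u in(("scene",f5((162,82),(190,165))),("top",f5((606,428-375),(280,190)))):
    m=ray(nm,[u],z)[0]-O;print(nm,"handle end top",m@d,m@n,"expect",x)
for nm,u in(("scene",[329,210]),("top",[314.2,214.4])):
    m=ray(nm,[u],20)[0]-O;print(nm,"mouth",m@d,m@n)
for a in(.75,.6,.45,.3,.15,.05,0):
    x,z=P(a,140,8);print(a,w(x+11).round(1),round(z,1))
E
```

```text
scene tail x -190.74635559724229 y -2.148564712013595 expect -192.21961297018947
top tail x -197.36999408356195 y -1.9130484204487779 expect -192.21961297018947
scene handle end top -152.53642962235122 -2.6623983918042224 expect -152.95866459525558
top handle end top -163.24991865625364 -3.480477965215126 expect -152.95866459525558
scene mouth 151.092102606837 4.628701589147605
top mouth 149.78672068477033 -2.4288017974221177
0.75 [ 522.  -212.7] 201.3
0.6 [ 523.4 -226.7] 185.7
0.45 [ 524.6 -238.2] 168.1
0.3 [ 525.5 -246.9] 149.0
0.15 [ 526.1 -252.7] 128.8
0.05 [ 526.3 -254.9] 115.0
0 [ 526.4 -255.5] 108.0
```

>>> move_arm --plan '[[[4, -40, 0], [0, 0, 0], 0], [[4, -40, 0], [0, 0, 0], 0], [[4, -40, 0], [0, 0, 0], 0], [[4, -40, 0], [0, 0, 0], 0], [[4, -40, 0], [0, 0, 0], 0], [[4, -40, 0], [0, 0, 0], 0], [[4, -40, 0], [0, 0, 0], 0], [[3, -40, -10], [0, 0, 0], 0], [[0, -4, -10], [0, 0, 0], 0], [[0, 0, 0], [0, 0, 0], 0]]'

```text
clock: 21.32
eef_pos: [520.5, -212.1, 225.4]
tool_rot: [-3.138, -0.003, 1.675]
force: [-0.4, 0.7, -0.2]
width: 0.1
gripper_force: 0.0
```

>>> move_arm --plan '[[[3, 0, -8], [0, 0, 0], 0], [[0.5, -1, -8], [0, 0, 0], 0], [[0, 0, -4], [0, 0, 0], 0], [[0, -3, -4], [0, 0, 0], 0], [[0, -4, -4], [0, 0, 0], 0], [[0, 0, 0], [0, 0, 0], 0]]'

```text
clock: 22.08
eef_pos: [525.1, -221.5, 199.1]
tool_rot: [-3.141, -0.0, 1.674]
force: [0.3, 1.2, -0.0]
width: 0.2
gripper_force: 0.4
```

>>> move_arm --plan '[[[0, -2, -4], [0, 0, 0], 0], [[0, -2, -4], [0, 0, 0], 0], [[0, -2, -4], [0, 0, 0], 0], [[0, 0, 0], [0, 0, 0], 0]]'

```text
clock: 22.58
eef_pos: [525.0, -227.4, 186.9]
tool_rot: [-3.141, -0.0, 1.674]
force: [-0.4, 0.4, 0.9]
width: -0.1
gripper_force: 0.5
```

>>> move_arm --plan '[[[0, -3, -4], [0, 0, 0], 0], [[0, -2.5, -4], [0, 0, 0], 0], [[0, -2.5, -4], [0, 0, 0], 0], [[0, -2.5, -4], [0, 0, 0], 0], [[0, 0, 0], [0, 0, 0], 0]]'

```text
clock: 23.2
eef_pos: [526.1, -238.0, 171.8]
tool_rot: [3.14, 0.0, 1.675]
force: [0.1, 1.6, 8.1]
width: -0.2
gripper_force: 3.8
```

>>> move_arm --plan '[[[0, -1.7, -3], [0, 0, 0], 0], [[0, -1.7, -3], [0, 0, 0], 0], [[0, -1.5, -3], [0, 0, 0], 0], [[0, 0, 0], [0, 0, 0], 0]]'

```text
clock: 23.7
eef_pos: [526.6, -242.8, 163.6]
tool_rot: [3.139, 0.001, 1.675]
force: [-0.0, 2.2, 11.4]
width: -0.0
gripper_force: 5.9
```

>>> move_arm --plan '[[[0, -1.3, -3], [0, 0, 0], 0], [[0, -1.3, -3], [0, 0, 0], 0], [[0, -1.3, -3], [0, 0, 0], 0], [[0, -1.2, -3], [0, 0, 0], 0], [[0, 0, 0], [0, 0, 0], 0]]'

```text
clock: 24.32
eef_pos: [527.1, -248.4, 151.6]
tool_rot: [3.138, 0.002, 1.675]
force: [0.7, -0.2, 10.6]
width: -0.2
gripper_force: 4.9
```

>>> move_arm --plan '[[[0, -1, -3], [0, 0, 0], 0], [[0, -0.8, -3], [0, 0, 0], 0], [[0, -0.7, -3], [0, 0, 0], 0], [[0, -0.6, -3], [0, 0, 0], 0], [[0, -0.5, -3], [0, 0, 0], 0], [[0, 0, 0], [0, 0, 0], 0]]'

```text
clock: 25.08
eef_pos: [527.6, -253.6, 136.7]
tool_rot: [3.136, 0.004, 1.674]
force: [2.0, -1.9, 8.8]
width: -0.3
gripper_force: 4.0
```

>>> move_arm --plan '[[[0, 0, -3], [0, 0, 0], 0], [[0, 0, -3], [0, 0, 0], 0], [[0, 0, -3], [0, 0, 0], 0], [[0, 0, -3], [0, 0, 0], 0], [[0, 0, 0], [0, 0, 0], 0]]'

```text
clock: 25.7
eef_pos: [526.1, -252.8, 123.8]
tool_rot: [3.14, 0.002, 1.674]
force: [1.7, -1.4, 5.0]
width: 0.2
gripper_force: 2.0
```

>>> move_arm --plan '[[[0, 0, -2.5], [0, 0, 0], 0], [[0, 0, -2.5], [0, 0, 0], 0], [[0, 0, -2], [0, 0, 0], 0], [[0, 0, 0], [0, 0, 0], 0]]'

```text
clock: 26.2
eef_pos: [524.1, -250.2, 115.3]
tool_rot: [-3.139, -0.002, 1.675]
force: [0.1, -0.2, 0.0]
width: 0.1
gripper_force: 0.1
```

>>> move_arm --plan '[[[0, 0, -1.5], [0, 0, 0], 0], [[0, 0, -1.5], [0, 0, 0], 0], [[0, 0, 0], [0, 0, 0], 0]]'

```text
clock: 26.58
eef_pos: [525.0, -251.2, 113.1]
tool_rot: [-3.141, -0.0, 1.675]
force: [0.1, -0.4, 0.1]
width: 0.2
gripper_force: 0.0
```

>>> move_arm --plan '[[[0, 0, 15], [0, 0, 0], 0], [[0, 0, 15], [0, 0, 0], 0], [[2, -20, 0], [0, 0, 0], 0], [[3, -20, 0], [0, 0, 0], 0], [[3, -20, 0], [0, 0, 0], 0], [[3, -19, 0], [0, 0, 0], 0], [[0, 0, 0], [0, 0, 0], 0]]'

```text
clock: 27.45
eef_pos: [535.6, -333.0, 142.9]
tool_rot: [-3.141, 0.001, 1.672]
force: [0.1, -0.7, -0.1]
width: -0.1
gripper_force: 0.0
```

```bash
python3 - <<'E'
from h import *
i=cams.get_image("scene");t=cams.get_image("top");cv2.imwrite("pics/scene5.png",i);cv2.imwrite("pics/top5.png",t)
a=cv2.resize(i[165:240,180:340],(800,375),interpolation=cv2.INTER_CUBIC)
b=cv2.resize(t[190:235,300:460],(800,225),interpolation=cv2.INTER_CUBIC)
cv2.imwrite("pics/c8.png",np.vstack([a,b]));print(status.read_state()["eef_pos"])
E
```

```text
[ 535.94885241 -329.95974327  142.83213806]
```

View pics/c8.png

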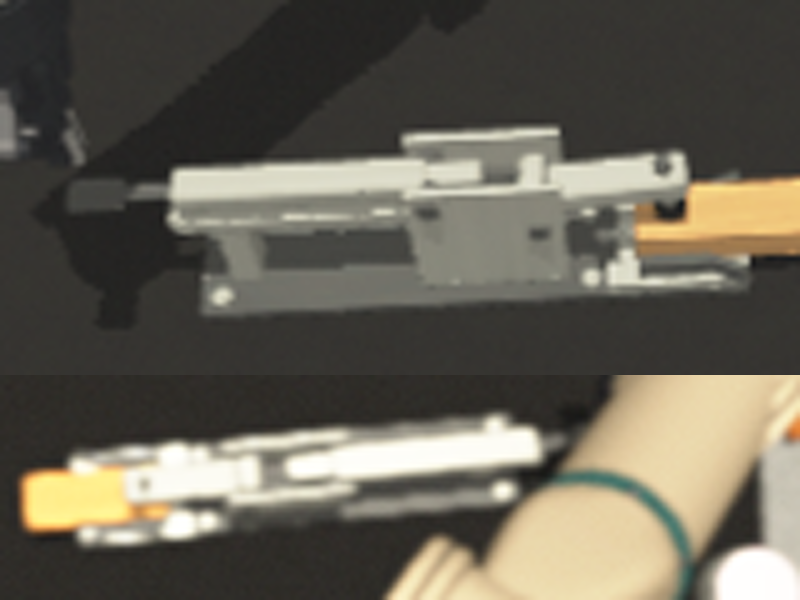

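The last picture shows the handle lying horizontal and locked, with the blank under the jaw, the tail at scene crop (98,195) and the fingertip near (78,158). I check the tip's position over the tail numerically.

```bash
python3 - <<'E'
from h import *
u=[[180+98.5/5-.5,165+195.5/5-.5]];print("tail",u,ray("scene",u,103))
print("tip proj",proj("scene",[[535.9,-330,143],[535.9,-330,103]]),"seen",180+78/5,165+160/5)
i=cv2.imread("pics/scene5.png");print(cv2.cvtColor(i,cv2.COLOR_BGR2GRAY)[186:212,184:212])
E
```

```text
tail [[199.2, 203.6]] [[ 535.08950898 -324.51860711]]
tip proj [[193.76056324 196.29411369]
 [197.34352394 203.75819242]] seen 195.6 197.0
[[ 37  37  38  37  40  41  40  40  40  50  54  52  52  51  53  52  52  51
   50  52  52  52  52  52  53  52  52  51]
 [ 40  38  39  39  41  40  40  39  46  72  82  53  52  52  53  52  53  53
   53  53  51  52  51  52  51  53  52  45]
 [ 45  40  41  41  41  40  39  38  37  65  83  61  52  52  53  52  52  52
   52  52  52  52  52  50  52  50  45  36]
 [ 51  41  43  42  41  40  40  40  39  52  73  72  53  52  52  52  52  52
   53  53  52  52  52  51  49  44  36  35]
 [ 72  77  72  55  41  38  38  40  42  59  77  78  60  53  52  52  52  53
   53  53  52  50  49  45  35  35  34  35]
 [103 126 115  75  41  39  38  39  58  92  97  74  73  53  53  52  53  52
   53  53  51  45  35  36  34  36  34  36]
 [ 59  61  56  50  39  35  37  38  66 101 104  84  80  56  53  53  54  53
   54  52  46  38  36  36  36  36  36  36]
 [ 66  58  42  37  37  35  37  42  55  90 114  97  73  66  53  53  53  53
   51  46  35  34  36  37  35  37  35  36]
 [ 75  64  43  39  37  37
[... 1381 characters left out ...]
 53  51  48  41  35  36  36  35  40  55  68  68  68  67  67  68  67  67
   67  72  66  36  37  36  34  35  36  36]
 [ 52  49  41  36  36  36  35  36  37  45  56  54  53  47  47  46  45  44
   40  40  39  37  36  35  35  36  36  37]
 [ 52  52  47  38  35  35  35  35  35  36  36  35  37  36  36  36  35  36
   37  35  35  36  35  36  35  36  36  35]
 [ 52  51  51  47  39  37  38  35  36  37  35  36  35  35  36  35  36  35
   36  34  36  36  36  36  36  35  34  36]
 [ 51  52  52  52  48  43  45  38  35  37  36  35  36  36  36  35  36  36
   36  35  35  35  35  35  37  36  35  36]
 [ 52  51  53  52  52  54  53  46  36  35  36  35  36  36  37  36  36  35
   35  36  35  36  35  35  35  35  36  36]]
```

>>> move_arm --plan '[[[0, 1, -10], [0, 0, 0], 0], [[0, 0, -10], [0, 0, 0], 0], [[0, 0, -10], [0, 0, 0], 0], [[0, 0, -6], [0, 0, 0], 0], [[0, 0, -3], [0, 0, 0], 0], [[0, 0, -3], [0, 0, 0], 0], [[0, 0, -3], [0, 0, 0], 0], [[0, 0, 0], [0, 0, 0], 0]]'

```text
clock: 28.55
eef_pos: [536.2, -329.4, 98.4]
tool_rot: [3.141, 0.0, 1.675]
force: [-1.3, 0.0, 1.3]
width: -0.2
gripper_force: 0.8
```

>>> move_arm --plan '[[[0, 0, -2.5], [0, 0, 0], 0], [[0, 0, -2.5], [0, 0, 0], 0], [[0, 0, 0], [0, 0, 0], 0]]'

```text
clock: 28.92
eef_pos: [536.3, -329.5, 93.1]
tool_rot: [3.141, 0.0, 1.675]
force: [1.1, -1.9, 7.1]
width: -0.2
gripper_force: 3.2
```

>>> move_arm --plan '[[[0, 0, -2.5], [0, 0, 0], 0], [[0, 0, -2], [0, 0, 0], 0], [[0, 0, 0], [0, 0, 0], 0]]'

```text
clock: 29.3
eef_pos: [536.4, -329.8, 89.4]
tool_rot: [3.141, 0.001, 1.675]
force: [-1.2, 0.8, 6.5]
width: -0.0
gripper_force: 2.6
```

>>> move_arm --plan '[[[0, 0, -1.5], [0, 0, 0], 0], [[0, 0, -1.5], [0, 0, 0], 0], [[0, 0, 0], [0, 0, 0], 0]]'

```text
clock: 29.68
eef_pos: [536.3, -329.7, 86.4]
tool_rot: [3.141, 0.001, 1.675]
force: [-1.6, 0.4, 5.6]
width: 0.0
gripper_force: 2.5
```

>>> move_arm --plan '[[[0, 0, 4], [0, 0, 0], 0], [[0, 0, 4], [0, 0, 0], 0], [[0, 0, 4], [0, 0, 0], 0], [[0, 0, 4], [0, 0, 0], 0], [[0, 0, 4], [0, 0, 0], 0], [[0, 0, 0], [0, 0, 0], 0]]'

```text
clock: 30.42
eef_pos: [536.4, -329.8, 106.8]
tool_rot: [3.141, 0.001, 1.675]
force: [-1.9, 0.6, 5.0]
width: 0.0
gripper_force: 2.7
```

>>> move_arm --plan '[[[0, 0, 7], [0, 0, 0], 0], [[0, 0, 7], [0, 0, 0], 0], [[0, 1, 7], [0, 0, 0], 0], [[0, 1, 7], [0, 0, 0], 0], [[0, 2, 7], [0, 0, 0], 0], [[0, 2, 7], [0, 0, 0], 0], [[0, 2, 7], [0, 0, 0], 0], [[0, 2, 7], [0, 0, 0], 0], [[0, 3, 7], [0, 0, 0], 0], [[0, 3, 7], [0, 0, 0], 0]]'

```text
clock: 31.68
eef_pos: [536.2, -313.2, 176.3]
tool_rot: [3.142, 0.0, 1.675]
force: [-0.1, -0.4, 1.3]
width: 0.2
gripper_force: 0.4
```

>>> move_arm --plan '[[[-0.5, 3, 7], [0, 0, 0], 0], [[-0.5, 3, 7], [0, 0, 0], 0], [[-0.5, 4, 7], [0, 0, 0], 0], [[-0.5, 4, 7], [0, 0, 0], 0], [[0, 4, 7], [0, 0, 0], 0], [[0, 5, 7], [0, 0, 0], 0], [[0, 5, 7], [0, 0, 0], 0], [[0, 5, 7], [0, 0, 0], 0], [[0, 0, 10], [0, 0, 0], 0], [[0, 0, 0], [0, 0, 0], 0]]'

```text
clock: 32.92
eef_pos: [534.7, -280.9, 242.9]
tool_rot: [3.14, 0.001, 1.675]
force: [0.1, -0.1, 0.1]
width: 0.1
gripper_force: 0.0
```

>>> move_arm --plan '[[[0, 0, 20], [0, 0, 0], 0], [[0, 0, 25], [0, 0, 0], 0], [[0, -30, 25], [0, 0, 0], 0], [[0, -40, 20], [0, 0, 0], 0], [[0, -40, 0], [0, 0, 0], 0], [[0, -40, 0], [0, 0, 0], 0], [[0, 0, 0], [0, 0, 0], 0], [[0, 0, 0], [0, 0, 0], 0]]'

```text
clock: 33.92
eef_pos: [534.2, -429.8, 331.2]
tool_rot: [-3.141, -0.001, 1.675]
force: [0.3, 0.9, 0.3]
width: 0.3
gripper_force: 0.0
```

```bash
python3 - <<'E'
from h import *
i=cams.get_image("scene");cv2.imwrite("pics/scene6.png",i)
G=lambda f:cv2.cvtColor(f,cv2.COLOR_BGR2GRAY).astype(float)
a=G(cv2.imread("pics/scene0.png"));b=G(cv2.imread("pics/scene5.png"));c=G(i);d=G(cv2.imread("pics/scene4.png"))
# mean gray on raised-handle bar: ref scene0 mask bright that is dark in locked image
m=np.zeros_like(a,bool);m[172:200,215:270]=True;m&=(a>150)&(b<80)
print(m.sum(),a[m].mean(),b[m].mean(),c[m].mean())
for nm in("scene4.png","scene5.png","scene6.png"):
    h=cv2.cvtColor(cv2.imread("pics/"+nm),cv2.COLOR_BGR2HSV);k=cv2.inRange(h,(8,90,60),(30,255,255));k[:195]=0;k[225:]=0;k[:,:305]=0;k[:,347:]=0
    y,x=np.nonzero(k);print(nm,len(x),x.min(),x.max(),y.min(),y.max(),x.mean().round(1),y.mean().round(1))
dif=np.abs(a-c)>60;n,_,st,ce=cv2.connectedComponentsWithStats(dif.astype(np.uint8));print([(s[4],q.round().tolist()) for s,q in zip(st[1:],ce[1:]) if s[4]>12])
s=status.read_state();print(s["clock"],s["eef_pos"],s["force"])
E
```

```text
240 184.66666666666666 43.1875 185.72916666666666
scene4.png 493 307 341 200 215 324.9 208.3
scene5.png 461 307 341 200 215 325.9 208.5
scene6.png 494 307 341 200 215 324.9 208.3
[(np.int32(369), [549.0, 10.0]), (np.int32(33), [588.0, 3.0]), (np.int32(47), [21.0, 9.0]), (np.int32(99), [45.0, 15.0]), (np.int32(94), [29.0, 18.0]), (np.int32(41), [67.0, 12.0]), (np.int32(363), [294.0, 18.0]), (np.int32(82), [52.0, 17.0]), (np.int32(228), [97.0, 25.0]), (np.int32(285), [339.0, 18.0]), (np.int32(872), [64.0, 39.0]), (np.int32(23), [317.0, 39.0]), (np.int32(545), [79.0, 67.0]), (np.int32(55), [539.0, 58.0]), (np.int32(1389), [518.0, 89.0]), (np.int32(61), [539.0, 71.0]), (np.int32(1641), [116.0, 121.0]), (np.int32(2325), [400.0, 126.0]), (np.int32(1005), [279.0, 129.0]), (np.int32(30), [206.0, 174.0]), (np.int32(139), [172.0, 182.0]), (np.int32(45), [163.0, 199.0]), (np.int32(276), [330.0, 209.0]), (np.int32(21), [312.0, 211.0]), (np.int32(359), [399.0, 250.0])]
33.975 [ 534.58003246 -429.07609924  331.45276505] [ 0.5691083   0.77918999 -0.31363247]
```

```bash
python3 -c "
from cell import ctrl
print(ctrl.finish_job())"
```

```text
the job is handed in; nothing more can be done
None
```

I loaded the blank against the stop at about 5 N, locked the pliers and released them. The blank is still in the channel, and I handed the job in at 34 s; no verdict came back, and the bush's final depth was not measured directly.

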